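Tip the plaster mould back and slide the lifting shovel under it

ROBOT

A 6-joint arm with a two-finger parallel gripper is mounted at the origin on the work surface. World frame = base frame: x ahead of the robot, y to its left, z up, the work surface at z = 0. Lengths are in m, angles in rad, forces in N, time in s.
With the tool pointing down it reaches from about 0.35 to 0.775 m from the base axis. Payload 7.3 kg.
Tool frame: the origin (TCP) lies at the very end of the fingers, on their centre line; the grasp point (between the pads) lies 19 mm behind it (robot.pinch_z is the distance from the TCP to the grasp point, in m); z points along the fingers, y is the line along which they close (so a half turn about z gives the same grasp; the last joint's range is limited). The gripper opens to 92 mm and grips with 3 to 60 N. Pads are 19 mm wide; open, the fingers measure 130 mm over their backs; the gripper's body (75 mm by 190 mm) begins 47 mm behind the grasp point.
Start: joints at [0.981, 0.342, 1.524, -0, 1.275, -0.146], TCP at [0.225, 0.474, 0.227] pointing down, gripper open.
Joint ranges: [-2.53, 2.53], [-0.77, 2.02], [0.04, 2.7], [-1, 4.14], [0.28, 2.66], [-3.11, 3.11]. Speed limits (rad/s): [2.57, 2.57, 3.14, 3.14, 3.14, 3.14].

INTERFACE

Orientations are given as [roll, pitch, yaw] about the fixed x, y, z axes, in that order (R = Rz(yaw) Ry(pitch) Rx(roll)).
In Python, from cell import robot gives the robot as it stands.
- The arm moves only by the tool move_arm, never from a script. Its argument "motion" is a list of rows, each a list of 6 numbers: the shift along the tool's x, y, z in units of 0.1 m (1.0 is 0.1 m), then the turn, a rotation vector about the tool's x, y, z in units of pi rad (1.0 is pi rad). In form: [[dx, dy, dz, rx, ry, rz], ...]. A call has 1 to 12 rows; each row is the pose to reach, as a shift and turn from the pose commanded when the call began, along the tool's axes at that moment, turning the shorter way round; what a row does not reach only later rows make up. A row lasts 1/8 s, in which the tool goes at most 62.5 mm and 10.7 degrees, less where a joint would pass 70% of its speed; a pose out of reach is approached as far as the arm can. A call with a number of a shift or a turn outside -1 to 1 is refused whole. A call with a gripper value outside its range is refused whole. "fingers" is the opening, from -1 (shut) to 1 (fully open), set as the call begins (left out, the last holds). The fingers move at their own pace and stop on an object; "newtons" is the grip in N (left out, the last holds). Time passes only in rows, so rows that repeat a pose let the fingers close. It gives the time, the measured TCP pose, the force, the opening and the grip force at its end, in the units of the state.
- robot.observe(): the state, without advancing time (a new reading comes with each control period).
- robot.read_camera(name): name is "scene" or "top" or "wrist"; returns a dict with "image" (480x640x3 uint8, red, green, blue), "range_z" (480x640 float32, m along the optical axis (not along the pixel's ray), 0 where there is no reading), "vfov" (degrees; the focal length in pixels is half the picture's height over the tangent of half this angle, whatever the lens; pixels are square), "cx", "cy" (the principal point, pixels), "extrinsics" (4x4, takes a point from camera to world coordinates); the wrist camera has in their place "hand_eye" (4x4, takes a point from camera to tool coordinates, whose origin is the TCP and whose axes are the flange's). Camera axes: x right, y up, looking along -z (the intrinsics and any distortion apply to the point x, -y, -z); pixel columns grow to the right and rows downward; lengths in m; the calibration is good to about 2 mm. A picture is of the moment at which its call begins: read the wrist's pose just before it.
- robot.hand_in(): hands the job in; it is judged then, once.
The state is a dict: "time": time; "qpos": joint angles; "qvel": joint speeds; "joint_efforts": joint torques, N m; "tool_pos": TCP position; "tool_rot": TCP orientation; "contact_force": force on the tool from outside, world axes, zero at the start; "torque": the same for the moment, N m; "opening": finger opening in m; "grip_force": force on a finger pad.
Only numpy, scipy, OpenCV 4.12 (cv2) and the standard library are available. Lean on these libraries where they do the work, as an engineer would, in place of code of your own. Each camera call takes 0.05 s, during which the arm holds its last target. There are 200 camera calls.

TASK

Get the lifting shovel under the plaster mould: tip the mould back on its rear edge until it leans on the sloping rest by itself, then slide the shovel's blade squarely and centrally under its front until the tip is close to the rear runner. Then tip the mould forward again and set its front gently down on the blade, without letting it fall, and let go of everything. Do not lift the mould's rear edge off the table (its two halves would come apart), and do not disturb the bowl, the jar or the slat.

Things in the scene. Friction and masses are not known exactly. Their poses are not given: they have to be found in the camera images.
- mould: two-part plaster mould in plywood with two steel bands: upright block 60 deep (x) x 150 wide (y) x 130 high, 0.55 to 0.9 kg, steel bar on top. Stands loose on two runners, 10 deep x 6 high, along its front and rear lower edges (underside between them 6 above the table). Origin: centre of its footprint, at the runners' underside. +x points to its rear, towards the rest; +z up
- mould_bar (a point): centre of the tipping bar on the mould: round steel bar of diameter 12 along the mould's y, free for 110 between its end posts, 172 above the mould's underside, over the middle of its depth; 36 of free height under it. The mould can turn about the bar between gripping fingers
- mould_rear_left (a point): left end of the mould's rear lower edge, about which it is tipped: at (30, 75, 0) in the mould's frame, 2 to 6 in front of the rest's foot. Tipped back past about 0.4 rad the mould falls back on the rest and stays there, tipped 0.61 to 0.68 rad with its front edge some 35 off the table
- mould_rear_right (a point): right end of the mould's rear lower edge, at (30, -75, 0) in the mould's frame
- rest: sloping wooden rest fixed to the table behind the mould: plywood board 190 wide, 135 long, 12 thick, its front face leaning back 0.61 rad from upright. Origin: on the table, middle of the foot of that front face; +x points away from the mould, y along its width
- shovel: lifting shovel lying flat, 0.25 kg: aluminium blade 160 long (x) x 100 wide (y) x 5 thick, with a wooden grip block 75 long (x) x 24 wide x 42 high on its rear half (x = -70 to 5, top 47 above the table). Origin: centre of the blade's underside; +x points to the free tip, which goes under the mould. Lies left or right of the mould
- shovel_tip (a point): middle of the blade's tip edge, on its underside, at (80, 0, 0) in the shovel's frame
- shovel_grip (a point): point in the grip block where to take it, between its 24 apart sides, at (-32.5, 0, 30) in the shovel's frame
- bowl: bystander: bisque bowl, 124 across and 55 high, origin under its centre; it lies on the other side of the mould from the shovel
- jar: bystander: white jar, 76 across and 110 high, origin under its centre
- slat: bystander: dark wooden slat 130 x 45 x 12, origin under its centre, x along it
Things that resemble listed ones, but are neither listed nor needed, are in the scene too. What is shaped like the shovel but orange is not meant. Leave any orange look-alike of the mould alone.

How it is judged:
By the outcome, as a careful person would: the job done as asked, in the order asked, and still so for the second after the job is handed in, with the robot touching nothing.
It also fails if it takes over 69 s, if anything falls off the work surface, if the arm or the gripper's body presses on something with over 40 N, if the wrist force passes 120 N, or if a joint passes its speed limit or range.

## Working session

There is one attempt and no reset: what is moved stays moved. The work goes in short steps, Python scripts to look and compute and a tool call to move; the robot and the scene stay as the last step left them, time stands still between calls to the robot, and variables do not carry over. Pictures are saved under pics/ and viewed, at most 10 in all, crops included, and the job is handed in when it is done.

Besides the shell and the picture viewer there is one more tool, called after "Emit:" as a command line: name --pt "numbers of a row" for each row, then --argument value for the rest. move_arm: Moves the arm, as the interface text tells. Shifts and turns lie within -1 to 1; 1 stands for 0.1 m of shift or pi rad of turn. Its arguments: {"type":"object","properties":{"motion":{"type":"array"},"fingers":{"type":"number"},"newtons":{"type":"number"}},"required":["motion"]}

```bash
ls; mkdir -p pics; cat > h.py <<'E'
import numpy as np, cv2
from scipy.spatial.transform import Rotation as R
from cell import robot
def cam(n):
    s=robot.observe(); c=robot.read_camera(n)
    T=c.get("extrinsics")
    if T is None:
        W=np.eye(4); W[:3,:3]=R.from_euler('xyz',s["tool_rot"]).as_matrix(); W[:3,3]=s["tool_pos"]; T=W@c["hand_eye"]
    c["T"]=np.array(T); c["f"]=240/np.tan(np.radians(c["vfov"])/2); return c
def cloud(c):
    v,u=np.mgrid[0:480,0:640]; z=c["range_z"]
    P=np.stack([(u-c["cx"])/c["f"]*z,-(v-c["cy"])/c["f"]*z,-z],-1)
    return P@c["T"][:3,:3].T+c["T"][:3,3]
def save(c,n): cv2.imwrite("pics/"+n+".png",cv2.cvtColor(c["image"],cv2.COLOR_RGB2BGR))
E
python3 - <<'E'
from h import *
for n in ("scene","top"):
    c=cam(n); save(c,n); print(n,[k for k in c],c["vfov"],c["cx"],c["cy"],c["T"].round(3).tolist(), {k:c[k] for k in c if 'dist' in k})
    np.savez(""+n+".npz",P=cloud(c),image=c["image"],z=c["range_z"])
print(robot.observe())
E
```

```text
pics
scene ['image', 'range_z', 'vfov', 'cx', 'cy', 'extrinsics', 'T', 'f'] 57.75668905222195 326.8520959255481 241.8490753663785 [[-0.094, -0.62, 0.779, 1.435], [0.995, -0.076, 0.06, 0.147], [0.022, 0.781, 0.624, 0.767], [0.0, 0.0, 0.0, 1.0]] {}
top ['image', 'range_z', 'vfov', 'cx', 'cy', 'extrinsics', 'T', 'f'] 49.64107109314196 312.96572001183523 236.29836471559926 [[-0.056, 0.974, -0.218, 0.371], [-0.998, -0.054, 0.015, 0.1], [0.003, 0.219, 0.976, 1.236], [0.0, 0.0, 0.0, 1.0]] {}
{'time': 0.1, 'qpos': array([ 9.81030235e-01,  3.42651191e-01,  1.52486298e+00,  4.67014592e-06,
        1.27541689e+00, -1.46025474e-01]), 'qvel': array([ 0.00214439, -0.0013475 , -0.00260138,  0.00149667, -0.00067986,
       -0.00044444]), 'joint_efforts': array([ 1.92071093e-03, -4.32002628e+01, -2.44696069e+01,  7.20050535e-02,
        5.25848055e-02, -6.03579701e-05]), 'tool_pos': array([0.22519232, 0.47387269, 0.22613585]), 'tool_rot': array([-3.14026914e+00, -1.99166621e-04,  2.69785054e+00]), 'contact_force': array([-0.05995217, -0.24716605, -0.30731726]), 'torque': array([0.00911428, 0.04941484, 0.00040391]), 'grip_force': 0.0, 'opening': 0.09162039700333688}
```

View pics/scene.png

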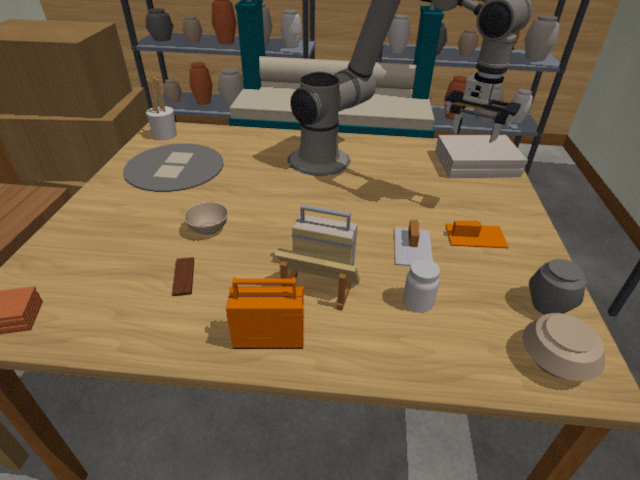

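View pics/top.png

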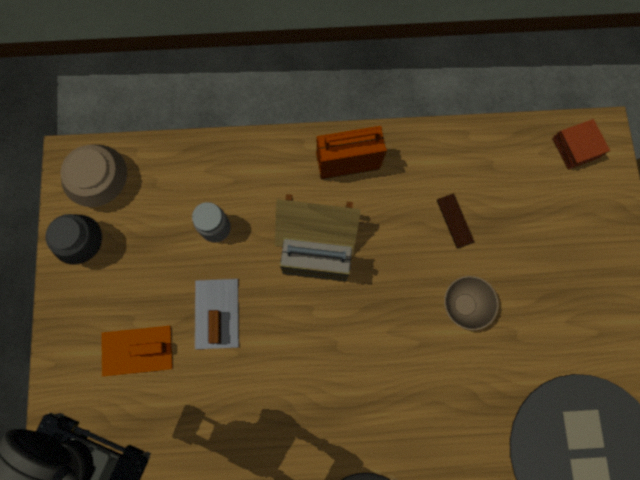

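Candidates: moulds are the cream one with the steel bar at top(317,258)/scene(325,240), and the orange one at top(350,152)/scene(267,315). Shovels are the aluminium one at top(217,315)/scene(413,245), and the orange one at top(137,350)/scene(475,235). I choose the cream mould and the aluminium shovel. Next I measure both.

```bash
cat > m.py <<'E'
from h import *
def rect(pts):
    r=cv2.minAreaRect((pts[:,:2]*1000).astype(np.float32)); return np.round(r[0],1),np.round(r[1],1),round(r[2],1)
if __name__=="__main__":
  for n in ("top","scene"):
    d=np.load(n+".npz"); P=d["P"]; im=d["image"]; hsv=cv2.cvtColor(im,cv2.COLOR_RGB2HSV)
    u0,v0,u1,v1=dict(top=(260,190,375,290),scene=(280,195,365,300))[n]
    Q=P[v0:v1,u0:u1].reshape(-1,3); Q=Q[Q[:,2]>0]
    print(n,"hist",np.histogram(Q[:,2],bins=np.arange(0,0.2,.01))[0])
    for lo,hi in((.12,.14),(.155,.19)):
        m=Q[(Q[:,2]>lo)&(Q[:,2]<hi)]; 
        if len(m)>10: print(lo,len(m),m.mean(0).round(4),m[:,2].max().round(4),rect(m))
    u0,v0,u1,v1=dict(top=(180,268,250,360),scene=(385,215,440,275))[n]
    Q=P[v0:v1,u0:u1].reshape(-1,3); H=hsv[v0:v1,u0:u1].reshape(-1,3)
    b=(H[:,1]<60)&(H[:,2]>90)&(Q[:,2]<.02); g=(Q[:,2]>.035)&(Q[:,2]<.06)
    for nm,k in(("blade",b),("grip",g)): 
        if k.sum()>10: print(nm,k.sum(),Q[k].mean(0).round(4),rect(Q[k]))
    tb=P[380:400,300:330].reshape(-1,3) if n=="top" else P[300:330,150:200].reshape(-1,3)
    print("table",np.median(tb,0))
    for nm,b in dict(top=dict(jar=(190,200,232,245),slat=(435,190,478,252),bowl=(440,272,502,335)),scene=dict(jar=(400,258,442,312),slat=(170,255,197,297),bowl=(183,200,230,238)))[n].items():
        Q=P[b[1]:b[3],b[0]:b[2]].reshape(-1,3); Q=Q[Q[:,2]>.008]; print(nm,Q.min(0).round(3),Q.max(0).round(3))
E
python3 m.py
python3 - <<'E'
import cv2
a=cv2.imread('pics/top.png')[180:370,90:380]; cv2.imwrite('pics/crop.png',cv2.resize(a,None,fx=2.7,fy=2.7,interpolation=cv2.INTER_CUBIC))
E
```

```text
top hist [3283   81   78  261  366  353  370  365  381  431  450  586  769  880
    6    7    6  306   45]
0.12 1649 [0.5734 0.0799 0.1299] 0.1385 (array([617.8,  85.4]), array([176.5, 146.1]), 80.3)
0.155 360 [0.5742 0.0792 0.1769] 0.1824 (array([574.3,  79.4]), array([121.5,  16.1]), 80.6)
blade 2122 [0.4841 0.3215 0.0057] (array([474.2, 319.1]), array([ 99. , 161.1]), 89.3)
grip 367 [0.4406 0.3183 0.047 ] (array([440.8, 318.6]), array([23.3, 74.3]), 88.7)
table [0.28813842 0.09705445 0.00069173]
jar [0.371 0.1   0.008] [0.721 0.354 1.236]
slat [ 0.371 -0.305  0.008] [0.733 0.1   1.236]
bowl [ 0.371 -0.337  0.008] [0.522 0.1   1.236]
scene hist [3489  151  106  103  173  277  305  324  335  335  340  628  396  979
   43   38   47  323   23]
0.12 1375 [0.6322 0.0659 0.1303] 0.1398 (array([689.2,  62.3]), array([153. , 301.4]), 84.2)
0.155 411 [0.6475 0.0618 0.1746] 0.182 (array([701.5,  55.5]), array([122.6, 274.1]), 81.6)
blade 1025 [0.4787 0.3102 0.0062] (array([482.9, 322. ]), array([117.1, 181.9]), 89.5)
grip 174 [0.449  0.3123 0.0467] (array([443.5, 313.6]), array([24.2, 76.8]), 88.8)
table [ 0.78975287 -0.24950792  0.00177227]
jar [0.523 0.147 0.008] [1.435 0.36  0.767]
slat [ 0.601 -0.31   0.008] [1.435 0.147 0.767]
bowl [ 0.401 -0.333  0.009] [1.435 0.147 0.767]
```

View pics/crop.png

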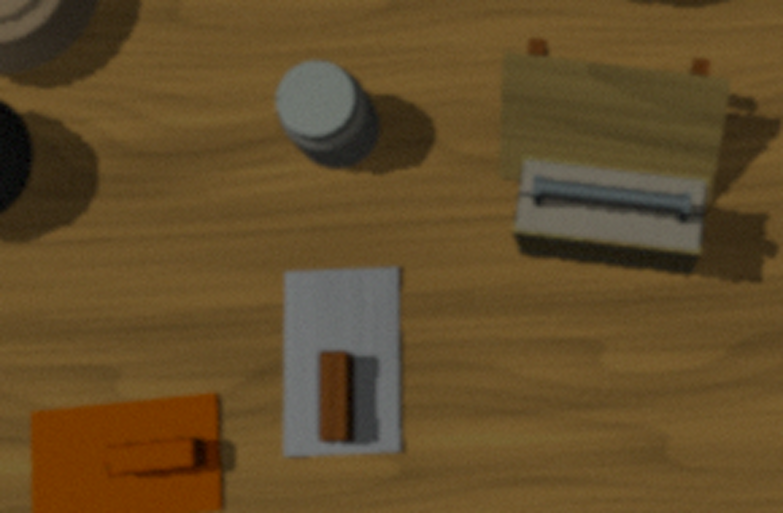

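The crop shows the aluminium blade with its brown grip at crop (335,395) and the cream mould with its steel bar at crop (612,195). The rest stands behind the mould, and the blade tip points to +x.

```bash
cat > plan.py <<'E'
from h import *
import sys
def plan(p,yaw,roll=np.pi,pitch=0.):
    s=robot.observe(); A=R.from_euler('xyz',s["tool_rot"]); p0=np.array(s["tool_pos"])
    B=R.from_euler('xyz',[roll,pitch,yaw]); d=A.inv().apply(np.array(p)-p0)*10; r=(A.inv()*B).as_rotvec()/np.pi
    print("t",round(s["time"],2),"pos",p0.round(4),"rpy",np.round(s["tool_rot"],4),"F",np.round(s["contact_force"],1),"op",round(s["opening"],4),"gf",round(s["grip_force"],1))
    print("shift",d.round(3),"turn",r.round(4))
    k=int(np.ceil(max(1,np.abs(d).max())))
    if k>1: # one max call with the whole turn, then rest in the new frame
        w=np.array(p)-p0; sh=w*10; m=np.abs(d).max(); first=d/m; rem=B.inv().apply(w*(1-1/m))*10
        print("first call shift",first.round(3),"then in new frame",rem.round(3))
if __name__=="__main__": plan([float(a) for a in sys.argv[1:4]],float(sys.argv[4]))
E
python3 plan.py 0.574 0.079 0.25 1.407
```

```text
t 0.1 pos [0.2252 0.4739 0.2261] rpy [-3.1403e+00 -2.0000e-04  2.6979e+00] F [-0.1 -0.2 -0.3] op 0.0916 gf 0.0
shift [-4.845 -2.069 -0.237] turn [-4.000e-04  2.000e-04  4.109e-01]
first call shift [-1.    -0.427 -0.049] then in new frame [-2.64   3.242 -0.189]
```

Emit:
move_arm --pt "-0.5 -0.2 -0.2 0 0 0.06" --pt "-1 -0.43 -0.24 0 0 0.12" --pt "-1 -0.43 -0.24 0 0 0.18" --pt "-1 -0.43 -0.24 0 0 0.24" --pt "-1 -0.43 -0.24 0 0 0.3" --pt "-1 -0.43 -0.24 0 0 0.36" --pt "-1 -0.43 -0.24 0 0 0.411"

```text
time: 0.98
tool_pos: [0.2971, 0.3922, 0.2504]
tool_rot: [-3.141, 0.001, 1.401]
contact_force: [-0.6, 0.5, 0.1]
opening: 0.0914
grip_force: 0.0
```

Emit:
move_arm --pt "-0.4 0.5 0 0 0 0" --pt "-0.8 1 0 0 0 0"

```text
time: 1.23
tool_pos: [0.3811, 0.2987, 0.2504]
tool_rot: [-3.141, 0.0, 1.409]
contact_force: [1.2, 1.0, -0.2]
opening: 0.0916
grip_force: 0.0
```

Emit:
move_arm --pt "-0.4 0.5 0 0 0 0" --pt "-0.8 1 0 0 0 0"

```text
time: 1.48
tool_pos: [0.4652, 0.2048, 0.2505]
tool_rot: [-3.141, -0.0, 1.407]
contact_force: [1.6, 0.4, 0.1]
opening: 0.0919
grip_force: 0.0
```

Emit:
move_arm --pt "-0.4 0.4 0 0 0 0" --pt "-0.8 0.8 0 0 0 0" --pt "-0.8 0.8 0 0 0 0"

```text
time: 1.85
tool_pos: [0.5317, 0.1112, 0.2498]
tool_rot: [-3.141, 0.001, 1.401]
contact_force: [-0.1, 0.0, 0.1]
opening: 0.0916
grip_force: 0.0
```

```bash
python3 plan.py 0.574 0.079 0.25 1.407; python3 - <<'E'
from m import *
c=cam("wrist"); save(c,"w1"); P=cloud(c); Q=P.reshape(-1,3); Q=Q[(c["range_z"].ravel()>0)]
print(c["hand_eye"].round(3).tolist())
near=(abs(Q[:,0]-.574)<.06)&(abs(Q[:,1]-.079)<.1)
for lo,hi in((.12,.145),(.165,.19)):
    m=Q[near&(Q[:,2]>lo)&(Q[:,2]<hi)]
    if len(m)>20: print(lo,len(m),m.mean(0).round(4),np.percentile(m[:,2],[50,98]).round(4),rect(m))
E
```

```text
t 1.85 pos [0.5317 0.1112 0.2498] rpy [-3.1408e+00  9.0000e-04  1.4015e+00] F [-0.1  0.   0.1] op 0.0916 gf 0.0
shift [-0.246  0.471 -0.003] turn [-0.0003  0.0003 -0.0018]
[[-0.0, 0.967, 0.253, 0.067], [1.0, 0.0, -0.0, 0.0], [-0.0, 0.253, -0.967, -0.158], [0.0, 0.0, 0.0, 1.0]]
0.12 9145 [0.5764 0.097  0.1293] [0.1293 0.131 ] (array([575.6,  75.7]), array([151.7,  62.9]), 80.0)
0.165 2718 [0.5766 0.0872 0.176 ] [0.1765 0.1785] (array([575.5,  75.9]), array([122.9,  16.6]), 79.7)
```

```bash
python3 plan.py 0.5755 0.0765 0.155 1.398
```

```text
t 1.9 pos [0.5305 0.113  0.2499] rpy [-3.1399e+00  1.0000e-04  1.4033e+00] F [-0.9 -0.3 -0.2] op 0.0918 gf 0.0
shift [-0.285  0.506  0.948] turn [-0.0005  0.      0.0017]
```

Emit:
move_arm --pt "-0.15 0.25 0.2 0 0 0.001" --pt "-0.285 0.506 0.5 0 0 0.002" --pt "-0.285 0.506 0.75 0 0 0.002" --pt "-0.285 0.506 0.948 0 0 0.002" --pt "-0.285 0.506 0.948 0 0 0.002" --pt "-0.285 0.506 0.948 0 0 0.002"

```text
time: 2.65
tool_pos: [0.5755, 0.079, 0.1569]
tool_rot: [3.14, -0.0, 1.402]
contact_force: [-0.0, 0.5, 0.3]
opening: 0.0918
grip_force: 0.0
```

```bash
python3 plan.py 0.5755 0.0765 0.155 1.398
```

```text
t 2.65 pos [0.5755 0.079  0.1569] rpy [ 3.1404e+00 -4.0000e-04  1.4015e+00] F [-0.   0.5  0.3] op 0.0918 gf 0.0
shift [-0.024  0.004  0.019] turn [ 0.0004 -0.0001  0.0011]
```

Emit:
move_arm --pt "0 0 0 0 0 0" --pt "0 0 0 0 0 0" --pt "0 0 0 0 0 0" --pt "0 0 0 0 0 0" --pt "0 0 0 0 0 0" --pt "0 0 0 0 0 0" --pt "0 0 0 0 0 0" --pt "0 0 0 0 0 0" --fingers -1 --newtons 5

```text
time: 3.65
tool_pos: [0.5754, 0.078, 0.1559]
tool_rot: [-3.142, -0.0, 1.4]
contact_force: [-0.3, 0.5, -0.3]
opening: 0.0163
grip_force: 0.0
```

Emit:
move_arm --pt "0 0 0 0 0 0" --pt "0 0 0 0 0 0" --pt "0 0 0 0 0 0"

```text
time: 4.03
tool_pos: [0.5756, 0.078, 0.156]
tool_rot: [3.141, -0.0, 1.4]
contact_force: [0.8, 0.4, -0.5]
opening: 0.0119
grip_force: 5.0
```

```bash
python3 - <<'E'
import numpy as np
for th in np.arange(.05,.75,.05):
    ph=th-np.arctan2(30,172); r=np.hypot(30,172)
    print(round(th,2),round((r*np.sin(ph)+30)/100,3),round(-(r*np.cos(ph)-172)/100,3))
E
```

```text
0.05 0.086 -0.013
0.1 0.173 -0.021
0.15 0.26 -0.026
0.2 0.348 -0.025
0.25 0.435 -0.021
0.3 0.522 -0.012
0.35 0.608 0.001
0.4 0.693 0.019
0.45 0.778 0.041
0.5 0.861 0.067
0.55 0.943 0.097
0.6 1.024 0.131
0.65 1.102 0.169
0.7 1.179 0.211
```

Emit:
move_arm --pt "0 0.04 -0.005 0 0 0" --pt "0 0.086 -0.011 0 0 0" --pt "0 0.13 -0.015 0 0 0" --pt "0 0.173 -0.019 0 0 0" --pt "0 0.26 -0.023 0 0 0" --pt "0 0.348 -0.023 0 0 0" --pt "0 0.435 -0.018 0 0 0" --pt "0 0.435 -0.018 0 0 0"

```text
time: 5.03
tool_pos: [0.6191, 0.0704, 0.1576]
tool_rot: [3.141, -0.0, 1.4]
contact_force: [-1.0, -0.3, 1.5]
opening: 0.0113
grip_force: 5.0
```

```bash
python3 - <<'E'
from h import *
c=cam("scene"); a=cv2.cvtColor(c["image"][180:320,240:460],cv2.COLOR_RGB2BGR); cv2.imwrite("pics/s2.png",cv2.resize(a,None,fx=3,fy=3))
E
```

```text
(no output)
```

View pics/s2.png

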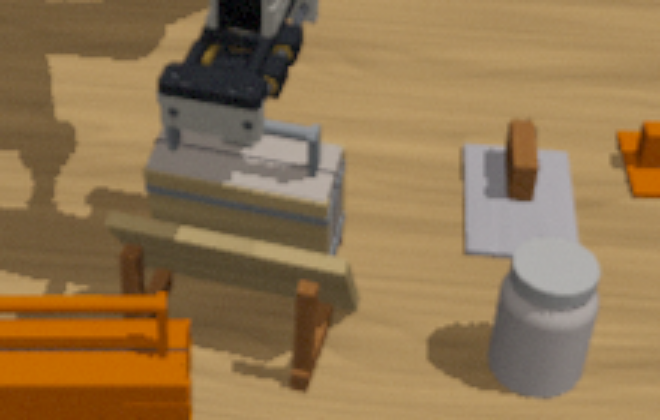

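Emit:
move_arm --pt "0 0.087 0.009 0 0 0" --pt "0 0.173 0.022 0 0 0" --pt "0 0.258 0.04 0 0 0" --pt "0 0.343 0.062 0 0 0" --pt "0 0.426 0.088 0 0 0" --pt "0 0.508 0.118 0 0 0" --pt "0 0.55 0.135 0 0 0" --pt "0 0.57 0.144 0 0 0" --pt "0 0.57 0.144 0 0 0"

```text
time: 6.2
tool_pos: [0.6744, 0.0609, 0.1432]
tool_rot: [-3.141, 0.0, 1.4]
contact_force: [-1.3, -0.9, -0.8]
opening: 0.0118
grip_force: 5.0
```

Emit:
move_arm --pt "0 0.02 0.008 0 0 0" --pt "0 0.039 0.017 0 0 0" --pt "0 0.039 0.017 0 0 0"

```text
time: 6.58
tool_pos: [0.6781, 0.0604, 0.1416]
tool_rot: [-3.141, -0.0, 1.4]
contact_force: [-1.8, -1.0, -0.6]
opening: 0.0121
grip_force: 5.0
```

Emit:
move_arm --pt "0 0.025 0.011 0 0 0" --pt "0 0.05 0.025 0 0 0" --pt "0 0.05 0.025 0 0 0"

```text
time: 6.95
tool_pos: [0.6817, 0.0602, 0.1396]
tool_rot: [-3.138, -0.0, 1.401]
contact_force: [-9.4, 0.9, 5.4]
opening: 0.0115
grip_force: 5.0
```

```bash
python3 - <<'E'
from h import *
c=cam("scene"); a=cv2.cvtColor(c["image"][180:320,240:460],cv2.COLOR_RGB2BGR); cv2.imwrite("pics/s3.png",cv2.resize(a,None,fx=3,fy=3))
E
```

```text
(no output)
```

View pics/s3.png

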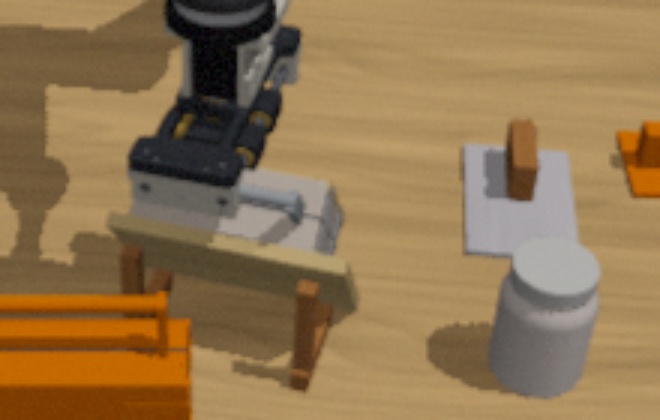

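Emit:
move_arm --pt "0 -0.02 -0.008 0 0 0" --pt "0 -0.02 -0.008 0 0 0" --pt "0 -0.02 -0.008 0 0 0" --fingers -0.5

```text
time: 7.38
tool_pos: [0.6818, 0.0599, 0.1403]
tool_rot: [3.14, -0.0, 1.4]
contact_force: [0.7, 0.2, -0.2]
opening: 0.0226
grip_force: 0.0
```

Emit:
move_arm --pt "0 0 -0.1 0 0 0" --pt "0 0 -0.2 0 0 0" --pt "0 0 -0.4 0 0 0" --pt "0 -0.1 -0.7 0 0 0" --pt "0 -0.5 -0.9 0 0 0" --pt "0 -1 -1 0 0 0" --pt "0 -1 -1 0 0 0"

```text
time: 8.25
tool_pos: [0.5804, 0.0776, 0.2423]
tool_rot: [3.14, -0.001, 1.401]
contact_force: [-0.4, 0.3, -0.1]
opening: 0.0227
grip_force: 0.0
```

```bash
python3 plan.py 0.443 0.319 0.2 3.12; python3 - <<'E'
from m import *
c=cam("top"); save(c,"t2"); P=cloud(c); im=cv2.cvtColor(c["image"],cv2.COLOR_RGB2HSV)
Q=P.reshape(-1,3)
n=(abs(Q[:,0]-.66)<.09)&(abs(Q[:,1]-.065)<.11)
for lo,hi in((.145,.17),):
    m=Q[n&(Q[:,2]>lo)&(Q[:,2]<hi)]; print(len(m), m.mean(0).round(4) if len(m) else 0)
E
```

```text
t 8.25 pos [0.5804 0.0776 0.2423] rpy [ 3.1402e+00 -5.0000e-04  1.4015e+00] F [-0.4  0.3 -0.1] op 0.0227 gf 0.0
shift [ 2.148 -1.762  0.421] turn [ 5.00e-04  2.00e-04 -5.47e-01]
first call shift [ 1.    -0.82   0.196] then in new frame [0.762 1.274 0.226]
0 0
```

View pics/t2.png

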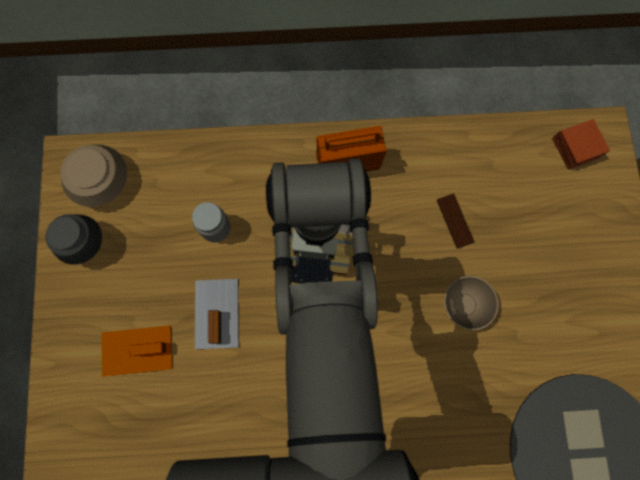

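The top picture shows the arm hiding the mould. The shovel at (217,315), jar (210,222), bowl (472,303) and slat (455,220) have not moved.

Emit:
move_arm --pt "0.3 -0.25 0 0 0 -0.05" --pt "0.7 -0.5 0 0 0 -0.1" --pt "1 -0.8 0 0 0 -0.16" --pt "1 -0.8 0 0 0 -0.22" --pt "1 -0.8 0 0 0 -0.28" --pt "1 -0.8 0 0 0 -0.34" --pt "1 -0.8 0 0 0 -0.4" --pt "1 -0.8 0 0 0 -0.46" --pt "1 -0.8 0 0 0 -0.51" --pt "1 -0.8 0 0 0 -0.547" --pt "1 -0.8 0 0 0 -0.547" --fingers 0.5

```text
time: 9.68
tool_pos: [0.5221, 0.1889, 0.24]
tool_rot: [3.141, 0.001, 3.117]
contact_force: [-0.7, -0.4, -0.8]
opening: 0.0689
grip_force: 0.0
```

```bash
python3 plan.py 0.443 0.319 0.2 3.12; python3 - <<'E'
from m import *
c=cam("top"); save(c,"t3"); P=cloud(c)
Q=P.reshape(-1,3)
n=(abs(Q[:,0]-.66)<.1)&(abs(Q[:,1]-.065)<.11)
print(np.histogram(Q[n,2],bins=np.arange(0,.21,.01))[0])
m=Q[n&(Q[:,2]>.147)&(Q[:,2]<.175)]
if len(m)>5: print(len(m), m.mean(0).round(4),rect(m))
E
```

```text
t 9.68 pos [0.5221 0.1889 0.24  ] rpy [3.1414e+00 8.0000e-04 3.1173e+00] F [-0.7 -0.4 -0.8] op 0.0689 gf 0.0
shift [0.823 1.282 0.399] turn [ 0.0001  0.0003 -0.0009]
first call shift [0.642 1.    0.311] then in new frame [0.18  0.282 0.088]
[915  10  10  12  40 115 150 176 184 226 529 823 599 648 149  53 294   0
   0   0]
358 [0.6745 0.0618 0.1623] (array([670.8,  62.6]), array([121.5,  27.7]), 80.8)
```

Emit:
move_arm --pt "0.3 0.5 0.1 0 0 0" --pt "0.8 1 0.2 0 0 0"

```text
time: 9.98
tool_pos: [0.4498, 0.2853, 0.2207]
tool_rot: [3.141, 0.001, 3.114]
contact_force: [0.4, 0.8, 0.0]
opening: 0.0688
grip_force: 0.0
```

Emit:
move_arm --pt "0 0.28 0 0 0 0" --pt "0 0.28 0 0 0 0" --pt "0 0.28 0 0 0 0"

```text
time: 10.35
tool_pos: [0.4504, 0.3118, 0.2211]
tool_rot: [-3.141, 0.0, 3.117]
contact_force: [0.1, -0.7, -0.3]
opening: 0.0687
grip_force: 0.0
```

```bash
python3 plan.py 0.441 0.319 0.013 3.12; python3 - <<'E'
from m import *
c=cam("wrist"); save(c,"w2"); P=cloud(c); hsv=cv2.cvtColor(c["image"],cv2.COLOR_RGB2HSV)
Q=P.reshape(-1,3); H=hsv.reshape(-1,3)
n=(abs(Q[:,0]-.474)<.11)&(abs(Q[:,1]-.319)<.075)&(c["range_z"].ravel()>0)
g=n&(Q[:,2]>.04)&(Q[:,2]<.055); b=n&(H[:,1]<60)&(H[:,2]>60)&(Q[:,2]<.02)
for k in(g,b):
    if k.sum()>9: print(k.sum(),Q[k].mean(0).round(4),rect(Q[k]),Q[k].max(0).round(4),Q[k].min(0).round(4))
d=np.load("scene.npz")
E
```

```text
t 10.35 pos [0.4504 0.3118 0.2211] rpy [-3.1413e+00  2.0000e-04  3.1175e+00] F [ 0.1 -0.7 -0.3] op 0.0687 gf 0.0
shift [0.096 0.07  2.081] turn [-0.0001  0.0001 -0.0008]
first call shift [0.046 0.034 1.   ] then in new frame [0.05  0.036 1.081]
2075 [0.4405 0.316  0.0464] (array([441.7, 315.7]), array([23.3, 74.3]), 89.3) [0.479  0.3278 0.0489] [0.4045 0.3038 0.0418]
12406 [0.4741 0.3158 0.0046] (array([475.9, 316. ]), array([102.5, 163.5]), 89.1) [0.5571 0.3682 0.018 ] [ 0.3936  0.2636 -0.0023]
```

Emit:
move_arm --pt "0.04 0.02 0.5 0 0 -0.003" --pt "0.08 0.04 1 0 0 -0.003" --pt "0.08 0.04 1 0 0 -0.003"

```text
time: 10.78
tool_pos: [0.4402, 0.3144, 0.1184]
tool_rot: [-3.138, -0.007, 3.126]
contact_force: [0.4, -0.5, 0.4]
opening: 0.0688
grip_force: 0.0
```

```bash
python3 plan.py 0.4425 0.316 0.013 3.128
```

```text
t 10.78 pos [0.4402 0.3144 0.1184] rpy [-3.1378 -0.0069  3.1263] F [ 0.4 -0.5  0.4] op 0.0688 gf 0.0
shift [-0.03   0.02   1.053] turn [-0.0012 -0.0022 -0.0005]
first call shift [-0.028  0.019  1.   ] then in new frame [-0.001  0.001  0.053]
```

Emit:
move_arm --pt "-0.01 0.01 0.4 0 0 0" --pt "-0.01 0.02 0.7 0 0 0" --pt "-0.01 0.02 0.9 0 0 0" --pt "-0.01 0.02 1 0 0 0" --pt "-0.01 0.02 1 0 0 0" --pt "-0.01 0.02 1 0 0 0"

```text
time: 11.52
tool_pos: [0.444, 0.3188, 0.0226]
tool_rot: [3.14, 0.002, 3.128]
contact_force: [-0.7, -0.8, -0.9]
opening: 0.0686
grip_force: 0.0
```

```bash
python3 plan.py 0.4425 0.316 0.013 3.128
```

```text
t 11.53 pos [0.444  0.3188 0.0226] rpy [3.1404e+00 2.1000e-03 3.1279e+00] F [-0.7 -0.8 -0.9] op 0.0686 gf 0.0
shift [ 0.015 -0.028  0.096] turn [ 0.0004  0.0007 -0.    ]
```

Emit:
move_arm --pt "0.01 -0.025 0.09 0 0 0" --pt "0.01 -0.025 0.09 0 0 0"

```text
time: 11.78
tool_pos: [0.4415, 0.3156, 0.0117]
tool_rot: [-3.141, -0.001, 3.128]
contact_force: [0.7, 0.4, -0.3]
opening: 0.069
grip_force: 0.0
```

Emit:
move_arm --pt "0 0 0 0 0 0" --pt "0 0 0 0 0 0" --pt "0 0 0 0 0 0" --pt "0 0 0 0 0 0" --pt "0 0 0 0 0 0" --pt "0 0 0 0 0 0" --pt "0 0 0 0 0 0" --fingers -1 --newtons 35

```text
time: 12.65
tool_pos: [0.442, 0.3161, 0.0122]
tool_rot: [3.141, 0.0, 3.128]
contact_force: [-0.8, 1.0, 0.6]
opening: 0.0242
grip_force: 35.0
```

```bash
python3 plan.py 0.381 0.111 0.022 2.965
```

```text
t 12.65 pos [0.442  0.3161 0.0122] rpy [3.1414e+00 1.0000e-04 3.1282e+00] F [-0.8  1.   0.6] op 0.0242 gf 35.0
shift [ 0.582 -2.059 -0.098] turn [0.0001 0.     0.0519]
first call shift [ 0.283 -1.    -0.048] then in new frame [ 0.124 -1.093 -0.05 ]
```

Emit:
move_arm --pt "0 0 -0.1 0 0 0" --pt "0.1 -0.1 -0.15 0 0 0" --pt "0.25 -0.4 -0.15 0 0 0" --pt "0.4 -0.7 -0.15 0 0 0" --pt "0.45 -1 -0.15 0 0 0"

```text
time: 13.28
tool_pos: [0.3936, 0.2152, 0.0274]
tool_rot: [-3.141, -0.001, 3.129]
contact_force: [0.6, -0.1, -2.3]
opening: 0.0242
grip_force: 35.0
```

Emit:
move_arm --pt "0 -0.3 0 0 0 0.02" --pt "0.1 -0.65 0 0 0 0.04" --pt "0.13 -0.9 0 0 0 0.052" --pt "0.13 -1 0 0 0 0.052" --pt "0.13 -1 0 0 0 0.052" --pt "0.13 -1 0 0 0 0.052"

```text
time: 14.02
tool_pos: [0.3815, 0.1173, 0.0273]
tool_rot: [3.141, 0.001, 2.966]
contact_force: [0.4, -0.7, -1.8]
opening: 0.0238
grip_force: 35.0
```

```bash
python3 plan.py 0.381 0.111 0.022 2.965; python3 - <<'E'
from m import *
c=cam("wrist"); save(c,"w3"); P=cloud(c); np.savez("w3.npz",P=P,im=c["image"],z=c["range_z"])
c=cam("top");Pt=cloud(c); np.savez("t4.npz",P=Pt,im=c["image"],z=c["range_z"])
Q=P.reshape(-1,3); Q=Q[np.load("w3.npz")["z"].ravel()>0]
print(np.ptp(Q,0),Q.min(0),Q.max(0))
E
```

```text
t 14.03 pos [0.3815 0.1173 0.0273] rpy [3.1412e+00 6.0000e-04 2.9656e+00] F [ 0.4 -0.7 -1.8] op 0.0238 gf 35.0
shift [-0.006 -0.063  0.053] turn [0.0001 0.0002 0.0002]
[0.31318352 0.33476969 0.14805366] [ 0.22936801 -0.05103164 -0.00336711] [0.54255153 0.28373806 0.14468656]
```

View pics/w3.png

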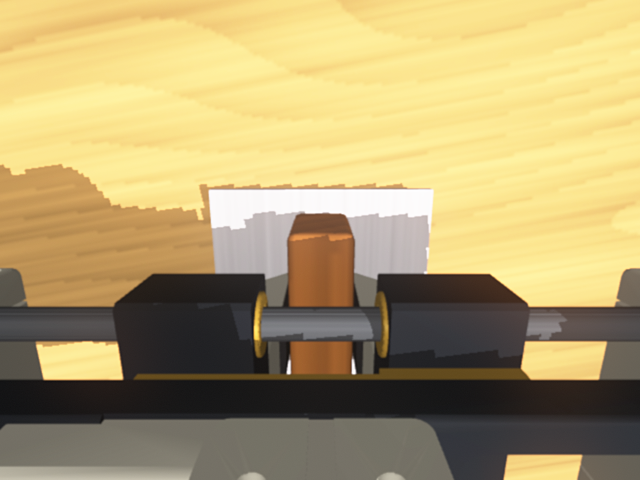

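The wrist picture shows the rear of the shovel (blade at about (320,230), brown grip (320,255)). The mould is out of its view, so I use the top camera for mould and tip.

```bash
python3 - <<'E'
from m import *
d=np.load("t4.npz"); P=d["P"].reshape(-1,3); ok=d["z"].ravel()>0; H=cv2.cvtColor(d["im"],cv2.COLOR_RGB2HSV).reshape(-1,3)
d3=np.load("t4.npz")["im"]; cv2.imwrite("pics/t4.png",cv2.resize(d3[180:400,180:420,::-1],None,fx=2.5,fy=2.5,interpolation=cv2.INTER_CUBIC))
n=ok&(P[:,0]>.5)&(P[:,0]<.78)&(abs(P[:,1]-.07)<.1)
bar=n&(P[:,2]>.15)&(P[:,2]<.175)&(P[:,0]>.66)
m=P[bar]; 
q=m[np.abs(m[:,2]-np.median(m[:,2]))<.01]; vx,vy,x0,y0=cv2.fitLine((q[:,:2]*1000).astype(np.float32),cv2.DIST_HUBER,0,.01,.01).ravel(); print("bar",len(q),q.mean(0).round(4),"yaw from bar",np.arctan2(-vx/np.sign(vy),abs(vy)))
# front face plane: robust LS
z=P[n]; f=z[(z[:,2]>.045)&(z[:,2]<.12)&(z[:,0]<.66)]
k=np.ones(len(f),bool)
for i in range(15):
    c=f[k].mean(0); nn=np.linalg.svd(f[k]-c,full_matrices=False)[2][2]; r=(f-c)@nn; k=abs(r)<max(.002,2*np.std(r[k])) if i<8 else abs(r)<.002
nn*=np.sign(nn[2]); print("face",k.sum(),c.round(4),nn.round(3),"tip",np.arcsin(nn[2]),"yaw",np.arctan2(-nn[1],-nn[0]))
g=f[k]; yaw=-.176; e=np.array([np.cos(yaw),np.sin(yaw)]); l=np.array([-e[1],e[0]])
t=g[:,:2]@l; print("lat extents",np.percentile(t,[.3,2,50,98,99.7]).round(4),"nominal centre",np.array([.5755,.0765])@l)
b=ok&(H[:,1]<60)&(H[:,2]>90)&(P[:,2]>.008)&(P[:,2]<.035)&(abs(P[:,0]-.42)<.12)&(abs(P[:,1]-.11)<.08)
if b.sum()>9: print("blade",b.sum(),P[b].mean(0),rect(P[b]),"tip max",np.percentile(P[b][:,:2]@e,[99,100]),"lat",np.percentile(P[b][:,:2]@l,[.5,99.5]),"tcp",np.array([.3815,.1173])@e,np.array([.3815,.1173])@l)
E
```

```text
bar 333 [0.6758 0.0641 0.1629] yaw from bar -0.16599475
face 1508 [0.5877 0.0776 0.0833] [-0.802  0.147  0.579] tip 0.616953396572543 yaw -0.18079917137772564
lat extents [0.1045 0.1071 0.1787 0.2522 0.2546] nominal centre 0.17608411640432456
blade 844 [0.46763542 0.11056228 0.02076816] (array([413. , 114.2]), array([ 98.9, 159.3]), 80.3) tip max [0.46563197 0.46658226] lat [0.13624654 0.23402069] tcp 0.35506818178018934 0.1822858367710185
```

View pics/t4.png

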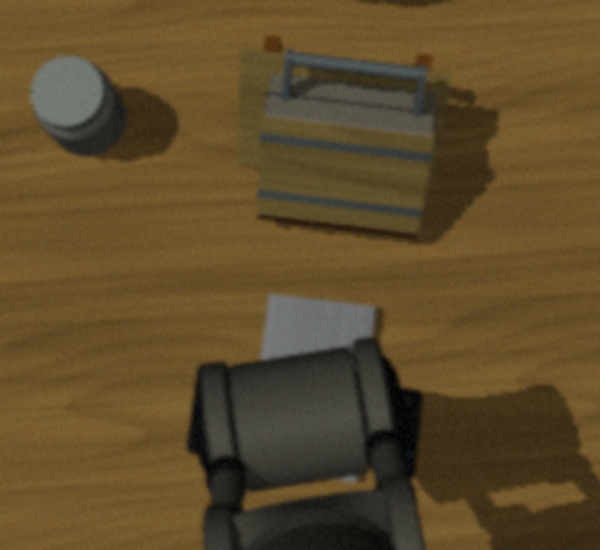

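Emit:
move_arm --pt "0 -0.03 0.05 0 0 0" --pt "0 -0.056 0.1 0 0 0" --pt "0 -0.056 0.14 0 0 0" --pt "-0.15 -0.056 0.14 0 0 0" --pt "-0.3 -0.056 0.14 0 0 0" --pt "-0.45 -0.056 0.14 0 0 0" --pt "-0.6 -0.056 0.14 0 0 0" --pt "-0.6 -0.056 0.14 0 0 0" --pt "-0.6 -0.056 0.14 0 0 0"

```text
time: 15.25
tool_pos: [0.4387, 0.1007, 0.013]
tool_rot: [-3.141, -0.001, 2.965]
contact_force: [-0.4, -0.2, -2.3]
opening: 0.0236
grip_force: 35.0
```

```bash
cat > chk.py <<'E'
from m import *
c=cam("top"); P=cloud(c).reshape(-1,3); ok=c["range_z"].ravel()>0; H=cv2.cvtColor(c["image"],cv2.COLOR_RGB2HSV).reshape(-1,3)
yaw=-.172; e=np.array([np.cos(yaw),np.sin(yaw)]); l=np.array([-e[1],e[0]]); E=P[:,:2]@e; L=P[:,:2]@l
s=robot.observe(); t=s["tool_pos"][:2]; print("tcp e,l",(t@e).round(4),(t@l).round(4),s["tool_pos"].round(4),s["tool_rot"].round(4))
b=ok&(H[:,1]<60)&(H[:,2]>90)&(P[:,2]>-.002)&(P[:,2]<.02)&(E>t@e)&(E<.57)&(abs(L-t@l)<.07)
if b.sum()>50: print("blade",b.sum(),np.median(P[b][:,2]),rect(P[b]),"lat",np.percentile(L[b],[.5,99.5]).round(4),"maxE",np.percentile(E[b],[99,100]).round(4))
f=ok&(abs(E-.565)<.05)&(abs(L-.178)<.1)&(P[:,2]>.045)&(P[:,2]<.11)
print("mould lat",np.percentile(L[f],[.5,1,99,99.5]).round(4))
E
python3 chk.py
```

```text
tcp e,l 0.4149 0.1743 [0.4386 0.1008 0.013 ] [-3.1414e+00 -1.2000e-03  2.9649e+00]
blade 445 0.006210665322196274 (array([540.5,  87.4]), array([ 35.4, 102.3]), 3.4) lat [0.1282 0.2254] maxE [0.5262 0.527 ]
mould lat [0.102  0.1029 0.2518 0.2527]
```

Emit:
move_arm --pt "-0.1 0 0 0 0 -0.001" --pt "-0.2 0 0 0 0 -0.001" --pt "-0.3 0 0 0 0 -0.001" --pt "-0.39 0.002 0 0 0 -0.001" --pt "-0.39 0.002 0.008 0 0 -0.001" --pt "-0.39 0.002 0.008 0 0 -0.001" --pt "-0.39 0.002 0.008 0 0 -0.001"

```text
time: 16.18
tool_pos: [0.4773, 0.0942, 0.0123]
tool_rot: [-3.142, -0.001, 2.968]
contact_force: [0.9, -0.5, -2.7]
opening: 0.0236
grip_force: 35.0
```

```bash
python3 chk.py
```

```text
tcp e,l 0.4542 0.1745 [0.4774 0.0941 0.0123] [-3.1416e+00 -6.0000e-04  2.9681e+00]
mould lat [0.1021 0.1027 0.2519 0.2531]
```

Emit:
move_arm --pt "0 0 0.008 0 0 0" --pt "0 0 0.008 0 0 0"

```text
time: 16.48
tool_pos: [0.4775, 0.0941, 0.0122]
tool_rot: [3.142, -0.0, 2.968]
contact_force: [-1.4, -0.1, 5.0]
opening: 0.0236
grip_force: 35.0
```

Emit:
move_arm --pt "0 0 0 0 0 0" --pt "0 0 0 0 0 0" --pt "0 0 0 0 0 0" --fingers 0.2 --newtons 5

```text
time: 16.85
tool_pos: [0.4779, 0.0941, 0.0116]
tool_rot: [3.141, 0.0, 2.968]
contact_force: [-1.3, 0.6, 1.1]
opening: 0.0493
grip_force: 0.0
```

Emit:
move_arm --pt "0 0 -0.2 0 0 0" --pt "0.1 0 -0.5 0 0 0" --pt "0.3 0 -1 0 0 0"

```text
time: 17.23
tool_pos: [0.4475, 0.0991, 0.1115]
tool_rot: [-3.141, -0.003, 2.967]
contact_force: [0.7, 1.3, 0.1]
opening: 0.0547
grip_force: 0.0
```

Emit:
move_arm --pt "0 0 -0.5 0 0 0.05" --pt "0 0 -1 0 0 0.1" --pt "0 0 -1 0 0 0.15" --pt "0 0 -1 0 0 0.2" --pt "0 0 -1 0 0 0.25" --pt "0 0 -1 0 0 0.3" --pt "0 0 -1 0 0 0.35" --pt "0 0 -1 0 0 0.4" --pt "0 0 -1 0 0 0.45" --pt "0 0 -1 0 0 0.499" --pt "0 0 -1 0 0 0.499" --fingers -0.45

```text
time: 18.6
tool_pos: [0.4482, 0.0992, 0.2115]
tool_rot: [-3.141, -0.0, 1.402]
contact_force: [-0.1, 0.1, -0.1]
opening: 0.0253
grip_force: 0.0
```

```bash
python3 plan.py 0.6818 0.0599 0.2 1.4; python3 - <<'E'
from m import *
c=cam("wrist"); P=cloud(c); ok=c["range_z"]>0; H=cv2.cvtColor(c["image"],cv2.COLOR_RGB2HSV)
yaw=-.172; e=np.array([np.cos(yaw),np.sin(yaw)]); l=np.array([-e[1],e[0]])
Q=P[ok&(P[...,2]<.012)&(H[...,1]<60)&(H[...,2]>60)]; g=P[ok&(P[...,2]>.042)&(P[...,2]<.052)&(P[...,0]<.53)]
for m in(Q,g):
    if len(m)>20: print(len(m),m.mean(0).round(4),rect(m),"E",np.percentile(m[:,:2]@e,[.5,99.5]).round(4),"L",np.percentile(m[:,:2]@l,[.5,99.5]).round(4))
c=cam("scene"); P=cloud(c).reshape(-1,3); n=(abs(P[:,0]-.68)<.05)&(abs(P[:,1]-.06)<.07)&(P[:,2]>.15)&(P[:,2]<.18)
if n.sum()>5: print("bar",n.sum(),P[n].mean(0).round(4))
E
```

```text
t 18.6 pos [0.4482 0.0992 0.2115] rpy [-3.1415 -0.      1.4017] F [-0.1  0.1 -0.1] op 0.0253 gf 0.0
shift [0.006 2.369 0.115] turn [-0.     -0.      0.0005]
first call shift [0.002 1.    0.048] then in new frame [0.006 1.369 0.066]
10948 [0.5028 0.0929 0.0046] (array([498.4,  89.9]), array([100.1, 139.1]), 80.1) E [0.4069 0.5434] L [0.1245 0.2238]
2168 [0.477  0.0945 0.0464] (array([477.1,  93.6]), array([24.4, 74.7]), 80.2) E [0.4167 0.4905] L [0.163  0.1858]
bar 305 [0.6799 0.0567 0.1624]
```

Emit:
move_arm --pt "0 0.5 -0.1 0 0 0" --pt "0 1 -0.1 0 0 0"

```text
time: 18.95
tool_pos: [0.5483, 0.0822, 0.2227]
tool_rot: [3.139, -0.0, 1.404]
contact_force: [0.0, -0.3, 0.7]
opening: 0.0254
grip_force: 0.0
```

Emit:
move_arm --pt "0 0.5 0 0 0 0" --pt "0 0.9 0 0 0 0"

```text
time: 19.2
tool_pos: [0.6371, 0.0665, 0.2212]
tool_rot: [-3.142, -0.0, 1.403]
contact_force: [0.7, 0.1, 0.2]
opening: 0.0251
grip_force: 0.0
```

Emit:
move_arm --pt "0 0.25 0 0 0 0" --pt "0 0.46 0 0 0 0" --pt "0 0.46 0 0 0 0" --pt "0 0.46 0 0 0 0"

```text
time: 19.7
tool_pos: [0.6802, 0.0594, 0.2213]
tool_rot: [-3.141, -0.0, 1.402]
contact_force: [-0.0, 0.3, -0.0]
opening: 0.0254
grip_force: 0.0
```

```bash
python3 plan.py 0.6818 0.0599 0.1403 1.4
```

```text
t 19.7 pos [0.6802 0.0594 0.2213] rpy [-3.1406 -0.      1.4016] F [-0.   0.3 -0. ] op 0.0254 gf 0.0
shift [0.008 0.016 0.81 ] turn [-0.0003 -0.      0.0005]
```

Emit:
move_arm --pt "0 0.014 0.3 0 0 0" --pt "0 0.014 0.55 0 0 0" --pt "0 0.014 0.7 0 0 0" --pt "0 0.014 0.8 0 0 0" --pt "0 0.014 0.8 0 0 0" --pt "0 0.014 0.8 0 0 0"

```text
time: 20.45
tool_pos: [0.6827, 0.059, 0.1426]
tool_rot: [3.14, -0.0, 1.4]
contact_force: [1.8, -0.3, 0.1]
opening: 0.0251
grip_force: 0.0
```

Emit:
move_arm --pt "0 0 0 0 0 0" --pt "0 0 0 0 0 0" --pt "0 0 0 0 0 0" --pt "0 0 0 0 0 0" --fingers -1 --newtons 8

```text
time: 20.95
tool_pos: [0.6802, 0.0594, 0.1423]
tool_rot: [-3.137, 0.0, 1.401]
contact_force: [-8.8, 0.5, 4.4]
opening: 0.0115
grip_force: 8.0
```

```bash
python3 - <<'E'
import numpy as np
r=np.hypot(30,172);a=np.arctan2(30,172)
for t0 in(.64,):
  for th in (.6,.55,.5,.45,.4,.35,.3,.25,.2,.175,.15,.125,.1,.083):
    print(th,*(np.array([r*np.sin(th-a)-r*np.sin(t0-a),-(r*np.cos(th-a)-r*np.cos(t0-a))])/100).round(3))
E
```

```text
0.6 -0.063 -0.03
0.55 -0.143 -0.064
0.5 -0.225 -0.095
0.45 -0.309 -0.12
0.4 -0.393 -0.142
0.35 -0.479 -0.16
0.3 -0.565 -0.173
0.25 -0.652 -0.182
0.2 -0.739 -0.187
0.175 -0.782 -0.187
0.15 -0.826 -0.187
0.125 -0.87 -0.185
0.1 -0.913 -0.183
0.083 -0.943 -0.18
```

Emit:
move_arm --pt "0 -0.04 -0.016 0 0 0" --pt "0 -0.08 -0.035 0 0 0" --pt "0 -0.12 -0.053 0 0 0" --pt "0 -0.2 -0.083 0 0 0" --pt "0 -0.286 -0.11 0 0 0" --pt "0 -0.37 -0.131 0 0 0" --pt "0 -0.456 -0.148 0 0 0" --pt "0 -0.542 -0.162 0 0 0" --pt "0 -0.585 -0.167 0 0 0" --pt "0 -0.629 -0.171 0 0 0" --pt "0 -0.629 -0.171 0 0 0"

```text
time: 22.32
tool_pos: [0.6205, 0.0698, 0.1594]
tool_rot: [3.14, -0.001, 1.4]
contact_force: [0.3, 1.3, 4.2]
opening: 0.0117
grip_force: 8.0
```

```bash
python3 - <<'E'
from h import *
c=cam("scene"); a=cv2.cvtColor(c["image"][180:320,240:460],cv2.COLOR_RGB2BGR); cv2.imwrite("pics/s5.png",cv2.resize(a,None,fx=3,fy=3))
t=robot.observe()["tool_pos"]; print(t, t[0]*.98524-t[1]*.17115)
E
```

```text
[0.62072049 0.06975765 0.15938722] 0.5996196303276213
```

View pics/s5.png

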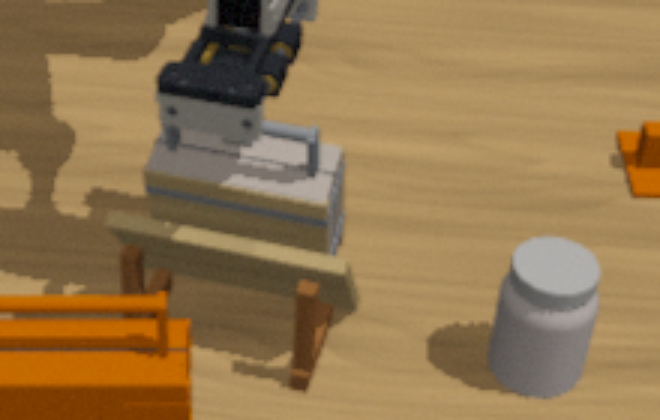

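The scene crop shows the mould following the gripper forward, about 0.26 rad tipped and still held. I continue slowly.

Emit:
move_arm --pt "0 -0.04 -0.002 0 0 0" --pt "0 -0.08 -0.004 0 0 0" --pt "0 -0.12 -0.005 0 0 0" --pt "0 -0.16 -0.005 0 0 0" --pt "0 -0.2 -0.005 0 0 0" --pt "0 -0.22 -0.004 0 0 0" --pt "0 -0.24 -0.003 0 0 0" --pt "0 -0.24 -0.003 0 0 0" --pt "0 -0.24 -0.003 0 0 0"

```text
time: 23.5
tool_pos: [0.5966, 0.074, 0.1591]
tool_rot: [3.142, -0.001, 1.4]
contact_force: [-1.6, 2.9, 4.7]
opening: 0.0117
grip_force: 8.0
```

Emit:
move_arm --pt "0 -0.01 0 0 0 0" --pt "0 -0.02 0 0 0 0" --pt "0 -0.03 0.001 0 0 0" --pt "0 -0.03 0.001 0 0 0" --pt "0 -0.03 0.001 0 0 0"

```text
time: 24.12
tool_pos: [0.5936, 0.0743, 0.1589]
tool_rot: [3.142, -0.0, 1.4]
contact_force: [-0.8, 5.3, 4.2]
opening: 0.0118
grip_force: 8.0
```

Emit:
move_arm --pt "0 -0.01 0.001 0 0 0" --pt "0 -0.015 0.002 0 0 0" --pt "0 -0.02 0.002 0 0 0" --pt "0 -0.02 0.002 0 0 0"

```text
time: 24.62
tool_pos: [0.5922, 0.0744, 0.1589]
tool_rot: [3.14, -0.0, 1.4]
contact_force: [1.9, 3.4, 5.0]
opening: 0.0116
grip_force: 8.0
```

Emit:
move_arm --pt "0 -0.01 0.001 0 0 0" --pt "0 -0.015 0.002 0 0 0" --pt "0 -0.015 0.002 0 0 0" --pt "0 -0.015 0.002 0 0 0"

```text
time: 25.12
tool_pos: [0.5913, 0.0744, 0.1591]
tool_rot: [3.139, -0.0, 1.4]
contact_force: [2.6, 2.2, 6.4]
opening: 0.0115
grip_force: 8.0
```

Emit:
move_arm --pt "0 -0.01 0.001 0 0 0" --pt "0 -0.015 0.002 0 0 0" --pt "0 -0.015 0.002 0 0 0" --pt "0 -0.015 0.002 0 0 0"

```text
time: 25.62
tool_pos: [0.5901, 0.0747, 0.1593]
tool_rot: [3.138, -0.0, 1.4]
contact_force: [3.6, 2.4, 7.0]
opening: 0.0116
grip_force: 8.0
```

```bash
cat > tilt.py <<'E'
from m import *
e=np.array([.98524,-.17115,0]); l=np.array([.17115,.98524,0])
for n in ("wrist","scene"):
    c=cam(n); P=cloud(c).reshape(-1,3); P=P[c["range_z"].ravel()>0]
    f=P[(abs(P@e-.575)<.045)&(abs(P@l-.176)<.075)&(P[:,2]>.118)&(P[:,2]<.148)]
    if len(f)<50: continue
    k=np.ones(len(f),bool)
    for i in range(20):
        m=f[k].mean(0); nn=np.linalg.svd(f[k]-m,full_matrices=False)[2][2]; nn*=np.sign(nn[2]); k=abs((f-m)@nn)<.002
    print(n,k.sum(),"tilt back",np.arctan2(nn@e,nn[2]).round(4),"roll",np.arctan2(nn@l,nn[2]).round(4),m.round(4))
E
python3 tilt.py
```

```text
wrist 13830 tilt back 0.0841 roll -0.0032 [0.592  0.1142 0.1323]
scene 790 tilt back 0.0908 roll -0.0002 [0.5903 0.0756 0.1334]
```

Emit:
move_arm --pt "0 0.008 -0.01 0 0 0" --pt "0 0.008 -0.01 0 0 0" --newtons 3

```text
time: 25.98
tool_pos: [0.5896, 0.0746, 0.1591]
tool_rot: [3.142, 0.0, 1.4]
contact_force: [2.0, 1.4, 3.5]
opening: 0.0118
grip_force: 3.0
```

Emit:
move_arm --pt "0 0 0 0 0 0" --pt "0 0 0 0 0 0" --pt "0 0 0 0 0 0" --fingers -0.4

```text
time: 26.35
tool_pos: [0.5889, 0.0747, 0.1587]
tool_rot: [-3.14, 0.0, 1.4]
contact_force: [0.5, 0.1, -0.5]
opening: 0.0274
grip_force: 0.0
```

```bash
python3 tilt.py
```

```text
wrist 16236 tilt back 0.1002 roll 0.001 [0.5914 0.104  0.1318]
scene 806 tilt back 0.1039 roll 0.0024 [0.5923 0.076  0.1331]
```

Emit:
move_arm --pt "0 0 -0.1 0 0 0" --pt "0 0 -0.3 0 0 0" --pt "0 0 -0.6 0 0 0" --pt "0 -0.3 -1 0 0 0"

```text
time: 26.95
tool_pos: [0.5602, 0.0796, 0.2599]
tool_rot: [-3.141, 0.0, 1.4]
contact_force: [-0.6, 0.8, 0.9]
opening: 0.0276
grip_force: 0.0
```

Emit:
move_arm --pt "0 -0.5 -0.2 0 0 0" --pt "0 -1 -0.4 0 0 0" --pt "0 -1 -0.4 0 0 0"

```text
time: 27.32
tool_pos: [0.4597, 0.0976, 0.3024]
tool_rot: [3.137, -0.001, 1.402]
contact_force: [0.8, 0.4, 0.4]
opening: 0.0276
grip_force: 0.0
```

Emit:
move_arm --pt "0.5 0 0 0 0 0" --pt "1 0 0 0 0 0" --pt "1 0 0 0 0 0"

```text
time: 27.7
tool_pos: [0.479, 0.198, 0.2987]
tool_rot: [-3.141, -0.0, 1.404]
contact_force: [0.2, -0.1, -0.5]
opening: 0.0273
grip_force: 0.0
```

Emit:
move_arm --pt "0.5 0 0 0 0 0" --pt "1 0 0 0 0 0" --pt "1 0 0 0 0 0"

```text
time: 28.08
tool_pos: [0.4958, 0.2959, 0.2982]
tool_rot: [-3.141, 0.0, 1.403]
contact_force: [-0.1, -0.2, -0.6]
opening: 0.0277
grip_force: 0.0
```

```bash
python3 tilt.py; python3 - <<'E'
from m import *
print(robot.observe()["tool_pos"],robot.observe()["time"])
c=cam("top"); a=cv2.cvtColor(c["image"][170:380,180:500],cv2.COLOR_RGB2BGR); cv2.imwrite("pics/end.png",cv2.resize(a,None,fx=2.5,fy=2.5,interpolation=cv2.INTER_CUBIC))
P=cloud(c).reshape(-1,3); H=cv2.cvtColor(c["image"],cv2.COLOR_RGB2HSV).reshape(-1,3)
e=np.array([.98524,-.17115,0]); l=np.array([.17115,.98524,0])
t=P[(abs(P@e-.575)<.045)&(abs(P@l-.176)<.09)&(P[:,2]>.125)&(P[:,2]<.142)]; print("mould top",rect(t),np.percentile(t@l,[.5,99.5]))
b=P[(abs(P@e-.47)<.09)&(abs(P@l-.176)<.08)&(P[:,2]<.02)&(H[:,1]<60)&(H[:,2]>90)]; print("blade",rect(b),np.percentile(b@l,[.5,99.5]),np.percentile(b@e,[.5,99.5]))
t=P[(abs(P@e-.58)<.05)&(abs(P@l-.176)<.09)&(P[:,2]>.165)&(P[:,2]<.19)]; print("bar",rect(t),(t@e).mean(),(t@l).mean())
E
```

```text
scene 841 tilt back 0.1052 roll 0.0017 [0.5918 0.0753 0.1331]
[0.49564839 0.29345345 0.29870761] 28.175
mould top (array([586.8,  78. ]), array([150.5,  64.4]), 80.1) [0.10277625 0.25129319]
blade (array([496.4,  92.7]), array([103.3,  93.8]), 82.4) [0.12605218 0.22635741] [0.42501103 0.52156605]
bar (array([590.4,  76.5]), array([121.6,  17.8]), 80.7) 0.5689552162885999 0.17624549401146006
```

View pics/end.png

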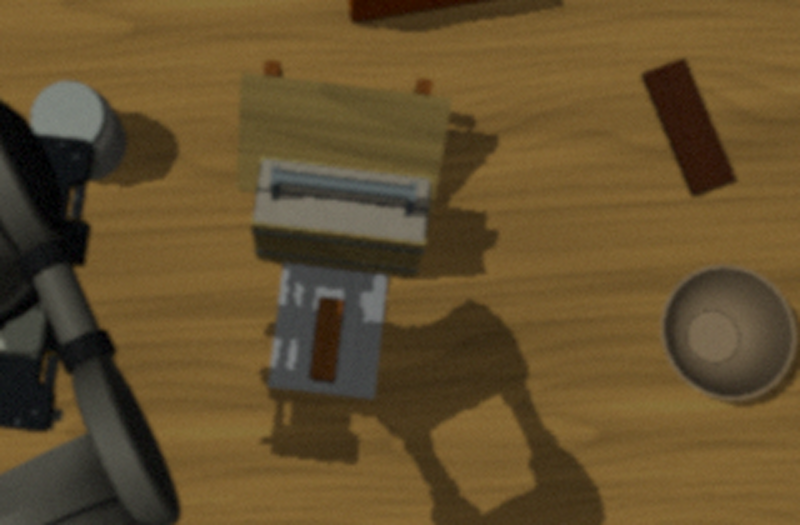

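The final view shows the mould resting on the blade: mould at (340,215), shovel (325,330). The blade is centred within 1 mm. The jar, slat and bowl are where they were, and the gripper is clear of everything.

```bash
python3 -c "
from cell import robot
print(robot.hand_in())"
```

```text
the job is handed in; nothing more can be done
None
```

The job is handed in: the mould's front rests on the shovel blade at about 0.1 rad, the blade is centred within about 1 mm with its tip roughly 6 mm short of the rear runner, and the arm is clear; the one doubt is that the rear edge may have lifted by up to 1 mm just before release, when the tilt read 0.084–0.091 rad against 0.10 after.

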